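# Dial the dose on the spice grinder and start it

### The arm

A 6-joint arm with a two-finger parallel gripper is mounted at the origin on the work surface. World frame = base frame: x ahead of the robot, y to its left, z up, the work surface at z = 0. Lengths are in mm, angles in rad, forces in N, time in s.
With the tool pointing down it reaches from about 350 to 950 mm from the base axis. Payload 17.4 kg.
Tool frame: the origin (TCP) lies on the centre line of the jaws, within the pads' length; the fingertips stand 14 mm ahead of it and the grasp point (between the pads) lies 5 mm behind it (env.tips_ahead is the x of the fingertips in the tool frame, in mm); x points along the fingers, y is the direction in which the jaws open and shut, and the axes are right-handed (so a half turn about x gives the same grasp; the last joint's range is limited). The gripper opens to 93 mm and grips with 3 to 60 N. Pads are 15 mm wide; open, the fingers measure 128 mm over their backs; the gripper's body (75 mm by 188 mm) begins 65 mm behind the grasp point.
Start: joints at [-1.34, 0.116, 1.442, -0, 1.584, -0.038], TCP at [179.253, -650.769, 232.646] pointing down, gripper open.
Joint ranges: [-2.83, 2.83], [-0.83, 2.19], [0.07, 2.5], [-1.14, 4.28], [0.01, 3], [-2.97, 2.97]. Speed limits (rad/s): [1.89, 1.89, 2.22, 3.14, 3.14, 3.14].

### API

Orientations are given as a unit quaternion [w, x, y, z].
In Python, from cell import env gives the robot as it stands.
- The arm moves only by the tool apply_moves, never from a script. Its argument "plan" is a list of rows, each a list of 7 numbers: the closure in counts, from 0 (fully open) to 255 (shut), then the shift along the tool's x, y, z in m, then the turn, a rotation vector about the tool's x, y, z in degrees. In form: [[fingers, tx, ty, tz, wx, wy, wz], ...]. A call has 1 to 5 rows; each row is the pose to reach, as a shift and turn from the pose commanded when the call began, along the tool's axes at that moment; what a row does not reach only later rows make up. A row lasts 1/8 s, in which the tool goes at most 62.5 mm and 10.7 degrees, less where a joint would pass 70% of its speed; a pose out of reach is approached as far as the arm can. A call with a gripper value outside its range is refused whole. The fingers move at their own pace and stop on an object; "grip_force" is the grip in N (left out, the last holds). Time passes only in rows, so rows that repeat a pose let the fingers close. It gives the time, the measured TCP pose, the force and the opening at its end, in the units of the state.
- env.sense(): the state, without advancing time (a new reading comes with each control period).
- env.read_camera(name): name is "scene" or "top"; returns a dict with "img" (420x560x3 uint8, red, green, blue), "fovy" (degrees; the focal length in pixels is half the picture's height over the tangent of half this angle, whatever the lens; pixels are square), "cx", "cy" (the principal point, pixels), "k1" (the pictures are not rectified: a ray, as slopes to the right and down, at radius r is drawn at 1 + k1 r^2 times it, then the intrinsics apply), "cam_to_world" (4x4, takes a point from camera to world coordinates). Camera axes: x right, y down, z forward; pixel columns grow to the right and rows downward; lengths in mm; the calibration is good to about 2 mm. A picture is of the moment at which its call begins. There is no depth.
- env.close_job(): hands the job in, once; it reports no verdict.
Trained networks look in a picture, given as the dict that the camera call returned (one of the last four; its "shot" number tells which), for a name from the list of things; names that differ only in an ending like _2 or _b are one class to them, and where a whole thing is asked for, a point or a joint stands for the part that bears it (a point fixed in the world has none). Each returns a list of dicts, best first, with "conf" (0 to 1); they miss things now and then, are a little off and sometimes report something else, mostly with a low value. They report only what shows in the picture. A call takes as long as a camera call.
- env.search_frame(picture, label): "rect" ([left, top, right, bottom] in pixels, round what is visible of it).
The state is a dict: "time_s": time; "joint_pos": joint angles; "qd": joint speeds; "tau": joint torques, N m; "tool_pos": TCP position; "tool_rot": TCP orientation; "contact_force": force on the tool from outside, world axes, zero at the start; "wrist_torque": the same for the moment, N m; "grip_width": finger opening in mm.
Only numpy, scipy, OpenCV 4.12 (cv2) and the standard library are available. Lean on these libraries where they do the work, as an engineer would, in place of code of your own. Each camera call takes 0.05 s, during which the arm holds its last target.

### The job

On the dosing spice grinder, turn the thumbwheel next to the grinder cup to 4 and the thumbwheel at the end to 2, with that number squarely at the top of its wheel. Only when both are set, press the button on top of the grinder cup fully down and let go. Use no more than light fingertip pressure on the appliance (the wheels sit on delicate sprung axles; 20 N is too much), and leave the other things on the counter where they are.

Things in the scene. Friction and masses are not known exactly. Their poses are not given: they have to be found in the camera images.
- doser: Dosing spice grinder, fixed: grey base 150 x 300 x 40 mm (x, y, z), origin at the centre of its underside, z up. Steel grinder cup (94 mm diameter, top 122 mm above the counter) at y = +85 mm, x = 0, with a black button on top. Thumbwheels at y = -50 mm (inner, next to the cup) and y = -115 mm (outer, at the end), x = 0. Forces on any part of it must stay below 20 N.
- inner_top (a point): Nominal top of the inner thumbwheel (next to the grinder cup), a point fixed to the base, 80 mm above the counter, axes as the doser's. The wheel (black, 52 mm diameter, 24 mm wide, axle along y) really tops out up to 6.5 mm lower or higher, differently each time: find it by touch. Its sprung axle gives 1 mm per 4.5 N pressed down. The cheeks beside it end 20 mm below this point.
- outer_top (a point): Nominal top of the outer thumbwheel (at the end of the base), a point fixed to the base, 80 mm above the counter, axes as the doser's. The wheel (black, 52 mm diameter, 24 mm wide, axle along y) really tops out up to 6.5 mm lower or higher, differently each time: find it by touch. Its sprung axle gives 1 mm per 4.5 N pressed down. The cheeks beside it end 20 mm below this point.
- inner_wheel (a joint): Inner wheel's turn, rad: number n (n white dots, as on a die, between thin lines) is at the top at 1.0472 x (n-1); grows as the top of the rim moves to the doser's +x. Smooth rim, dragged round by a fingertip pressed on top: takes about 3.5 N along the rim, so roughly 7 N or more of pressure. No clicks; stays where left. Stops at -0.5 and 5.74. To be 3.1416 (4); starts between 1.2 and 2.6.
- outer_wheel (a joint): Outer wheel's turn, rad: number n (n white dots, as on a die, between thin lines) is at the top at 1.0472 x (n-1); grows as the top of the rim moves to the doser's +x. Smooth rim, dragged round by a fingertip pressed on top: takes about 3.5 N along the rim, so roughly 7 N or more of pressure. No clicks; stays where left. Stops at -0.5 and 5.74. To be 1.0472 (2); starts between 1.6 and 3.0.
- start_top (a point): Centre of the top face of the round black push button (36 mm diameter) on the grinder cup; moves with the button.
- start (a joint): The push button: 0 when up, 0.006 m when fully down, along -z; its spring takes 5 N when fully down and brings it up again. It has no click; 4 mm or more counts as pressed.
- pot_holder: Grey silicone pot holder disc, 160 mm diameter, 9 mm thick, loose; origin at the centre of its underside. Leave alone.
- salt_cellar: Round wooden salt cellar with pivot lid, 92 mm diameter, 68 mm high, loose; origin at the centre of its underside. Leave alone.
- clip_box: Clear plastic box with a white lid and two latching clips, 118 x 176 x 72 mm, loose; origin at the centre of its underside. Leave alone.
- griddle: Square cast-iron griddle 240 x 240 mm, 30 mm high with loop handles on two sides, loose, 3 kg; origin at the centre of its underside. Leave alone.

How it is judged:
By the outcome, as a careful person would: the job done as asked, in the order asked, and still so for the second after the job is handed in, with the robot touching nothing.
It also fails if it takes over 58 s, if anything falls off the work surface, if the arm or the gripper's body presses on something with over 40 N, if the wrist force passes 120 N, or if a joint passes its speed limit or range.

## Working session

There is one attempt and no reset: what is moved stays moved. The work goes in short steps, Python scripts to look and compute and a tool call to move; the robot and the scene stay as the last step left them, time stands still between calls to the robot, and variables do not carry over. Pictures are saved under pics/ and viewed, and the job is handed in when it is done.

Besides the shell and the picture viewer there is one more tool, called after "Request:" by a JSON object that holds its "op" and its "data". apply_moves: Moves the arm, as the interface text tells. Its arguments: {"type":"object","properties":{"plan":{"type":"array"},"grip_force":{"type":"number"}},"required":["plan"]}

```bash
ls; mkdir -p pics
cat > h.py <<'E'
import numpy as np, cv2
from cell import env
def cam(n):
    return env.read_camera(n)
def K(p):
    h=p['img'].shape[0]; f=h/2/np.tan(np.radians(p['fovy'])/2); return f
def ray(p,u,v):
    f=K(p); d=np.array([(u-p['cx'])/f,(v-p['cy'])/f]); q=d.copy()
    for _ in range(30): q=d/(1+p['k1']*(q@q))
    M=np.array(p['cam_to_world']); return M[:3,3],M[:3,:3]@np.array([q[0],q[1],1.])
def atz(p,u,v,z):
    o,d=ray(p,u,v); return o+d*(z-o[2])/d[2]
def proj(p,X):
    M=np.array(p['cam_to_world']); c=M[:3,:3].T@(np.array(X,float)-M[:3,3]); q=c[:2]/c[2]
    q=q*(1+p['k1']*(q@q)); return q*K(p)+[p['cx'],p['cy']]
def save(p,name,box=None,s=1):
    im=p['img'][:,:,::-1]
    if box: l,t,r,b=box; im=im[t:b,l:r]
    cv2.imwrite('pics/'+name,cv2.resize(im,None,fx=s,fy=s,interpolation=cv2.INTER_CUBIC))
E
python3 - <<'E'
from h import *
for n in ('scene','top'):
    p=cam(n); save(p,n+'1.png'); print(n,p['fovy'],p['cx'],p['cy'],p['k1'],np.round(p['cam_to_world'],3).tolist())
    for l in ('doser','inner_wheel','outer_wheel','start','pot_holder','salt_cellar','clip_box','griddle'):
        print(l,[(np.round(d['rect'],1).tolist(),round(d['conf'],2)) for d in env.search_frame(p,l)[:3]])
print(env.sense(),env.tips_ahead)
E
```

```text
pics
scene 43.763569520498336 282.24550512213676 205.64717946841841 -0.10273478202404311 [[-0.703, 0.472, -0.532, 1474.063], [0.711, 0.456, -0.535, 929.303], [-0.01, -0.754, -0.656, 1178.032], [0.0, 0.0, 0.0, 1.0]]
doser [([255.9, 177.0, 341.1, 252.0], 0.97)]
inner_wheel [([284.7, 189.4, 298.1, 198.1], 0.71), ([158.9, 186.3, 218.5, 238.3], 0.57)]
outer_wheel [([273.8, 177.4, 286.8, 189.9], 0.45)]
start []
pot_holder [([192.7, 142.2, 233.3, 170.7], 0.61), ([272.2, 179.0, 285.2, 187.9], 0.3)]
salt_cellar [([234.7, 241.5, 267.7, 276.0], 0.76)]
clip_box [([158.8, 183.5, 219.3, 237.9], 0.86)]
griddle [([363.7, 243.9, 478.7, 340.7], 0.6)]
top 47.873185451567316 279.8559647726889 203.9954525967672 -0.060077290169530666 [[-0.014, -0.993, 0.114, 404.468], [-1.0, 0.015, 0.006, 49.58], [-0.008, -0.114, -0.993, 1683.921], [0.0, 0.0, 0.0, 1.0]]
doser [([237.4, 193.0, 333.2, 254.3], 0.69), ([327.8, 129.4, 382.9, 168.6], 0.31)]
inner_wheel []
outer_wheel [([293.5, 219.9, 303.3, 237.8], 0.56), ([312.0, 223.9, 323.6, 242.7], 0.44), ([255.4, 210.9, 266.8, 222.0], 0.24)]
start [([237.1, 193.4, 332.8, 2
[... 261 characters left out ...]
1, 197.2, 264.8], 0.8)]
{'time_s': 0.9, 'joint_pos': array([-1.33977091e+00,  1.16017082e-01,  1.44162661e+00,  4.32379728e-05,
        1.58404807e+00, -3.77964747e-02]), 'qd': array([ 0.00129628, -0.00062822, -0.00129404, -0.00029084, -0.00106025,
       -0.00058303]), 'tau': array([ 2.11483821e-03, -7.20998025e+01, -6.22755218e+01,  7.84529443e-02,
        1.80147390e-02,  2.08442032e-06]), 'tool_pos': array([ 179.27926599, -650.74002477,  232.61808197]), 'tool_rot': array([ 0.09472082,  0.7007408 ,  0.09479352, -0.70071713]), 'contact_force': array([ 0.24927349, -0.77710781,  0.57183678]), 'wrist_torque': array([ 0.01459882, -0.02076472,  0.00639552]), 'grip_width': 92.8997467123446} 14.0
```

Run:
```python
from h import *
p=cam('scene'); save(p,'s2.png',(240,160,360,260),6)
p=cam('top'); save(p,'t2.png',(220,180,350,265),6)
```

```text
(no output)
```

View pics/scene1.png

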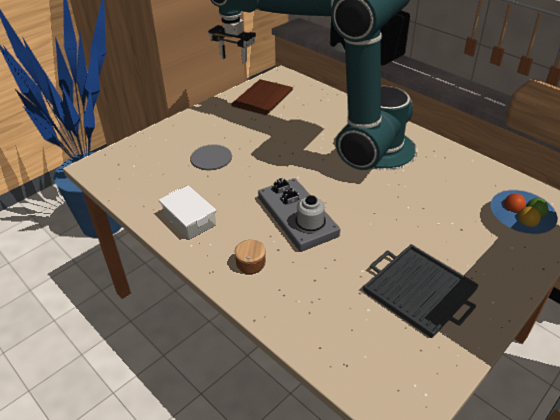

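View pics/top1.png

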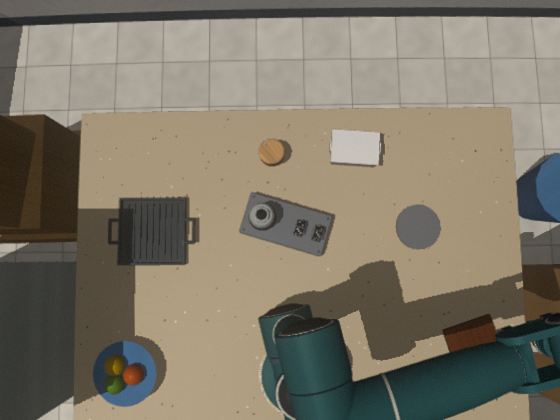

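```bash
true
```

```text
(no output)
```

View pics/s2.png

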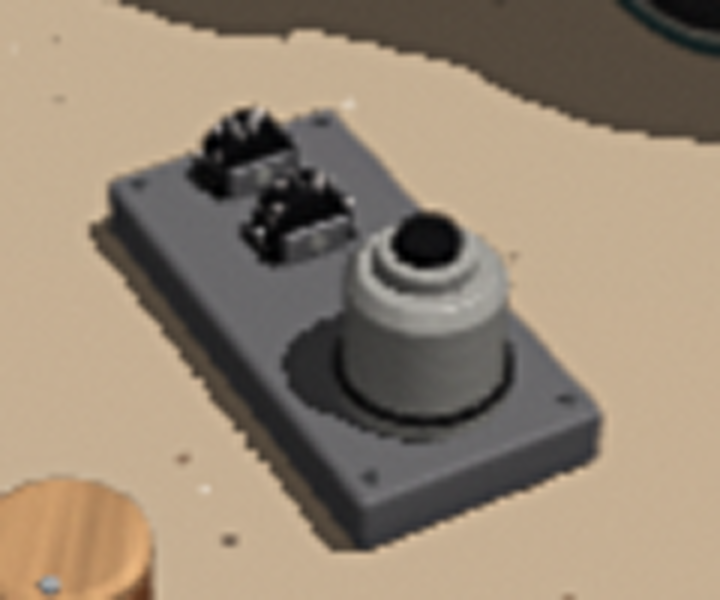

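View pics/t2.png

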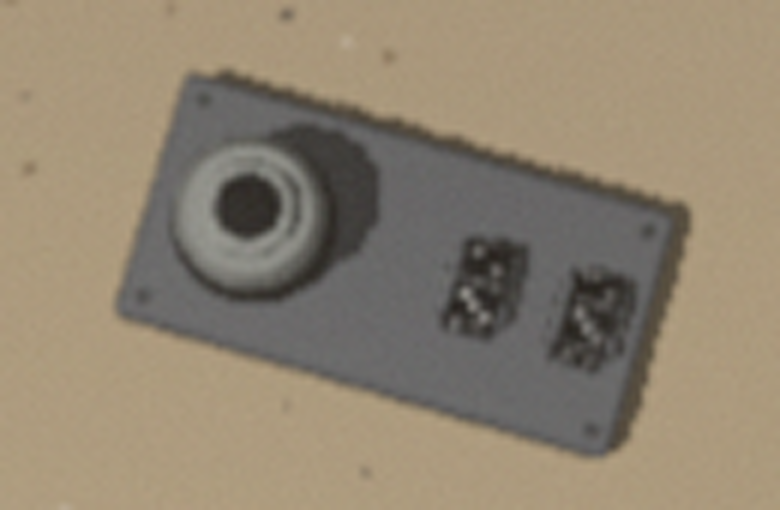

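The top view shows the doser: cup at about (261,214), inner wheel (300,228), outer wheel (319,232). The wheel end points to the image right (-y). Now I'll fit its pose.

```bash
cat >> h.py <<'E'
def d2w(P,pt):
    c,s=np.cos(P[2]),np.sin(P[2]); x,y,z=pt
    return np.array([P[0]+c*x-s*y,P[1]+s*x+c*y,z])
E
python3 - <<'E'
from h import *
from scipy.optimize import least_squares
t=cam('top'); s=cam('scene')
C=[(75,150,40),(75,-150,40),(-75,-150,40),(-75,150,40)]
T=[(190,75),(680,208),(603,455),(120,313)]
S=[(362,497),(110,185),(330,112),(603,418)]
obs=[(t,c,(u/6+220-.4,v/6+180-.4)) for c,(u,v) in zip(C,T)]+[(s,c,(u/6+240-.4,v/6+160-.4)) for c,(u,v) in zip(C,S)]
# button centre
obs2=[(t,(0,85,122),(248/6+219.6,207/6+179.6)),(s,(0,85,122),(428/6+239.6,238/6+159.6))]
def f(P,o=obs): return np.concatenate([proj(p,d2w(P,c))-q for p,c,q in o])
for o in (obs,obs[:4],obs[4:]):
    r=least_squares(f,[420,0,-.27],args=(o,)); print(r.x,np.degrees(r.x[2])); print(np.round(r.fun.reshape(-1,2),1).tolist())
    print('btn',np.round(f(r.x,obs2),1))
P=least_squares(f,[420,0,-.27]).x
for c in [(0,-50,80),(0,-115,80),(0,85,122)]: print(c,d2w(P,c),proj(t,d2w(P,c)),proj(s,d2w(P,c)))
# colored mask centroid of base bottom z? 
for n,p in (('top',t),('scene',s)):
    im=p['img'].copy()
    big=cv2.resize(im,None,fx=6,fy=6,interpolation=cv2.INTER_CUBIC)
    def L(a,b,col):
        a=(proj(p,d2w(P,a))+.5)*6-.5;b=(proj(p,d2w(P,b))+.5)*6-.5
        cv2.line(big,tuple(int(v) for v in np.round(a)),tuple(int(v) for v in np.round(b)),col,1,cv2.LINE_AA)
    for i in range(4): L(C[i],C[(i+1)%4],(255,0,0))
    th=np.linspace(0,2*np.pi,40)
    for r,z in((47,100),(18,122)):
        for a,b in zip(th[:-1],th[1:]): L((r*np.cos(a),85+r*np.sin(a),z),(r*np.cos(b),85+r*np.sin(b),z),(0,255,0))
    for y0 in(-50,-115):
      for yy in(y0-12,y0+12):
        for a,b in zip(th[:-1],th[1:]): L((26*np.cos(a),yy,54+26*np.sin(a)),(26*np.cos(b),yy,54+26*np.sin(b)),(255,255,0))
    l,tt,r_,b_=(225,185,345,262) if n=='top' else (245,165,350,260)
    cv2.imwrite(f'pics/o_{n}.png',big[tt*6:b_*6,l*6:r_*6,::-1])
E
```

```text
[ 5.25031669e+02  4.29486667e+01 -3.00612917e-01] -17.223851430797133
[[-1.2, -1.3], [-0.5, 0.6], [0.5, 0.9], [-2.0, 0.0], [-0.7, 1.3], [-1.7, -1.1], [-0.3, -1.8], [0.4, -1.8]]
btn [-0.4  0.2 -0.7  4.3]
[ 5.25232196e+02  4.02005207e+01 -2.94455692e-01] -16.871068384029776
[[-0.6, -1.1], [0.2, 0.2], [1.5, 0.6], [-1.1, 0.3]]
btn [ 0.4  0.3 -1.2  3.9]
[ 5.26138389e+02  4.66928954e+01 -3.08068888e-01] -17.651047075642044
[[-0.5, 2.1], [-1.0, -0.6], [0.6, -1.2], [0.8, -0.8]]
btn [-1.5 -0.3 -0.2  5.1]
(0, -50, 80) [510.22638432  -4.8090923   80.        ] [299.24804666 226.60617425] [289.29448073 189.82438656]
(0, -115, 80) [490.97951425 -66.89417901  80.        ] [317.66604696 232.00465273] [280.10471368 179.21102077]
(0, 85, 122) [550.20065293 124.13685703 122.        ] [260.55536656 214.2924738 ] [310.27027649 203.55149023]
```

View pics/o_top.png

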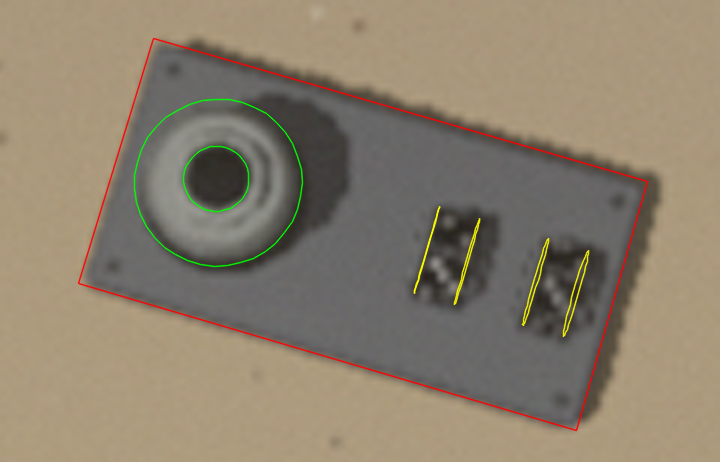

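View pics/o_scene.png

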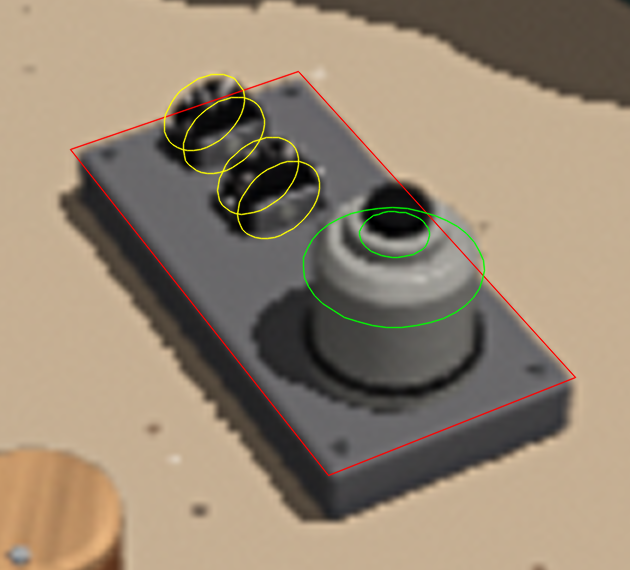

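Run:
```python
from h import *
from scipy.optimize import least_squares
t=cam('top'); s=cam('scene')
sg=[(1,1),(1,-1),(-1,-1),(-1,1)]
T=[(174,69),(618,201),(560,399),(113,265)]
S=[(341,447),(108,154),(291,91),(536,370)]
o=[(t,g,((u+.5)/6+225-.5,(v+.5)/6+185-.5)) for g,(u,v) in zip(sg,T)]+[(s,g,((u+.5)/6+245-.5,(v+.5)/6+165-.5)) for g,(u,v) in zip(sg,S)]
bt=((217.5)/6+224.5,(178.5)/6+184.5); bs=((399.5)/6+244.5,209/6+164.5)
def f(P,o=o,b=True):
    r=[proj(p,d2w(P,(g[0]*P[3],g[1]*P[4],40)))-q for p,g,q in o]
    if b: r+= [proj(t,d2w(P,(0,85,P[5])))-bt, proj(s,d2w(P,(0,85,P[5])))-bs]
    return np.concatenate(r)
for oo,b in((o,True),(o,False),(o[:4],False),(o[4:],False)):
    r=least_squares(f,[525,40,-.3,65,138,130],args=(oo,b)); print(np.round(r.x,3)); print(np.round(r.fun.reshape(-1,2),1).tolist())
```

```text
[ 5.23886e+02  4.24230e+01 -3.04000e-01  5.97310e+01  1.35152e+02
  1.38161e+02]
[[-0.5, 0.3], [-0.3, 0.2], [-0.1, 0.2], [-0.3, 0.2], [-0.3, -0.3], [-0.2, -0.1], [-0.3, 0.0], [-0.0, -0.2], [-0.2, -0.1], [-0.6, 0.0]]
[ 5.24184e+02  4.23490e+01 -3.05000e-01  5.97160e+01  1.35183e+02
  1.30000e+02]
[[-0.4, 0.2], [-0.3, 0.2], [-0.2, 0.1], [-0.3, 0.1], [-0.4, -0.3], [-0.3, -0.2], [-0.3, 0.1], [-0.1, -0.1]]
[ 5.24689e+02  4.13700e+01 -3.06000e-01  5.98540e+01  1.34941e+02
  1.30000e+02]
[[-0.0, -0.0], [-0.0, -0.0], [0.0, 0.0], [0.0, -0.0]]
[ 5.23966e+02  4.34120e+01 -3.05000e-01  5.95960e+01  1.35339e+02
  1.30000e+02]
[[-0.1, -0.1], [0.0, -0.1], [-0.1, 0.1], [0.1, 0.1]]
```

```bash
cat >> h.py <<'E'
P=np.array([524.2,42.3,-0.305])
def unwrap(p,y0,ztop,R=26,amin=-100,amax=100,st=1,w=14):
    A=np.radians(np.arange(amax,amin-.1,-st)); Y=np.arange(-w,w+.1,.5)
    c=np.array([[proj(p,d2w(P,(R*np.sin(a),y0+y,ztop-R+R*np.cos(a)))) for y in Y] for a in A],np.float32)
    return cv2.remap(p['img'],c[...,0],c[...,1],cv2.INTER_CUBIC)
def sheet(name,H=(-6,-3,0,3,6),cams=('scene','top'),y0s=(-50,-115)):
    ps={n:cam(n) for n in cams}
    rows=[]
    for y0 in y0s:
        r=[]
        for n in cams:
            for h in H:
                u=unwrap(ps[n],y0,80+h); u=cv2.resize(u,None,fx=1.2,fy=1.4,interpolation=cv2.INTER_LINEAR)
                for a in range(-90,91,30): cv2.line(u,(0,int((100-a)*1.4)),(4,int((100-a)*1.4)),(255,0,0),1)
                r.append(cv2.copyMakeBorder(u,3,3,3,3,cv2.BORDER_CONSTANT,value=(0,0,255)))
        rows.append(np.hstack(r))
    im=np.vstack(rows); print(im.shape); cv2.imwrite('pics/'+name,im[:,:,::-1]); return ps
E
python3 - <<'E'
from h import *
ps=sheet('u1.png')
import pickle; pickle.dump(ps,open('p0.pkl','wb'))
p=ps['scene']; 
cv2.imwrite('pics/z1.png',cv2.resize(p['img'][172:210,265:305,::-1],None,fx=14,fy=14,interpolation=cv2.INTER_CUBIC))
p=ps['top']; 
cv2.imwrite('pics/z2.png',cv2.resize(p['img'][212:246,288:330,::-1],None,fx=16,fy=16,interpolation=cv2.INTER_CUBIC))
E
```

```text
(574, 740, 3)
```

View pics/u1.png

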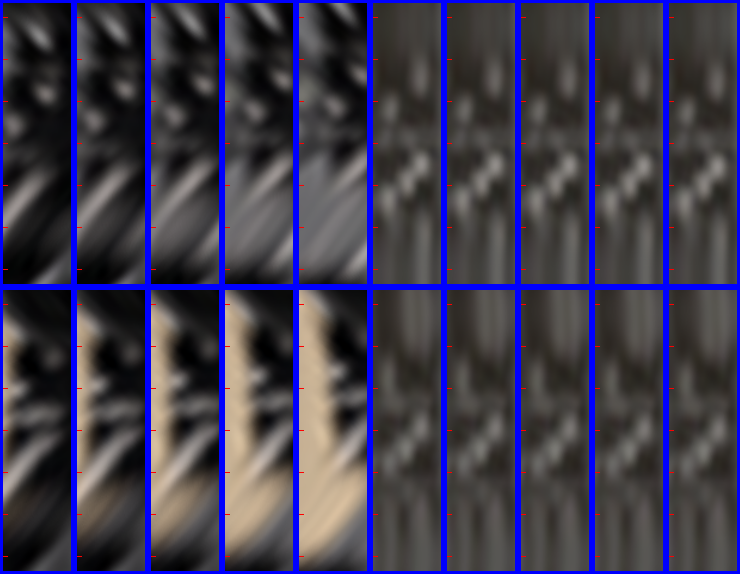

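View pics/z1.png

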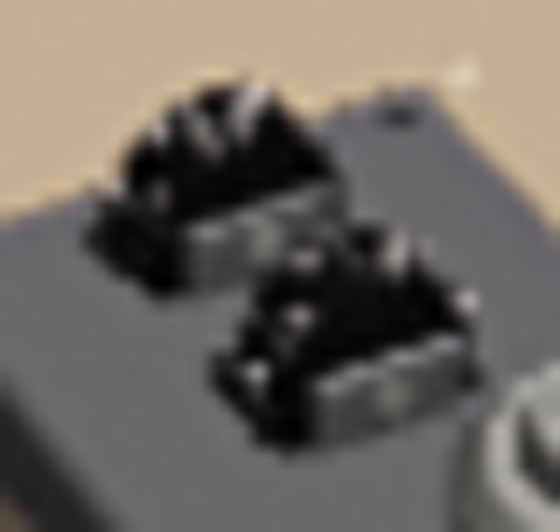

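View pics/z2.png

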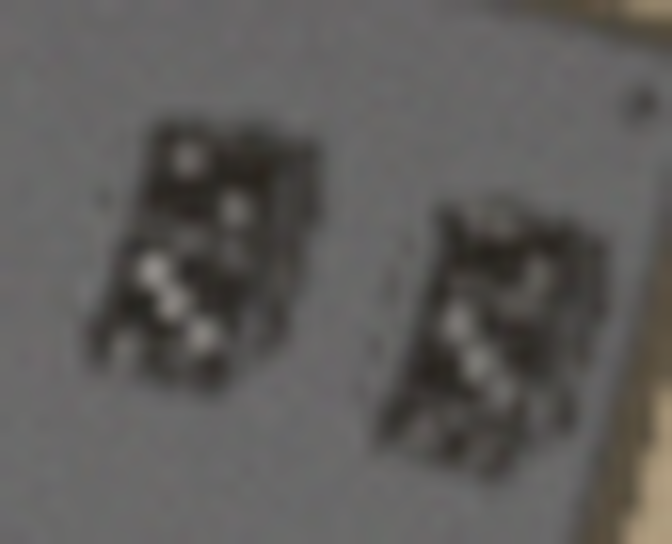

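The top view shows inner "2" at about +36° and "3" at about -26°, so q≈1.65. The outer "3" sits at about -12°, so q≈1.89. The inner wheel needs about +39 mm of drag and the outer about -22 mm. Next I'll compute the approach.

```bash
cat >> h.py <<'E'
from scipy.spatial.transform import Rotation as Ro
def Rt(s=None):
    q=(s or env.sense())['tool_rot']; return Ro.from_quat([q[1],q[2],q[3],q[0]]).as_matrix()
def goal(flip=1): # tool x down, tool y along doser +-x
    y=np.array([np.cos(P[2]),np.sin(P[2]),0])*flip; x=np.array([0,0,-1.]); return np.column_stack([x,y,np.cross(x,y)])
def st():
    s=env.sense(); R=Rt(s); c,sn=np.cos(P[2]),np.sin(P[2]); d=s['tool_pos'][:2]-P[:2]
    dx,dy=c*d[0]+sn*d[1],-sn*d[0]+c*d[1]; f=s['contact_force']
    print('t',round(s['time_s'],2),'doser xy',round(dx,2),round(dy,2),'tipz',round(s['tool_pos'][2]-14,2),'F(dx,dy,z)',np.round([c*f[0]+sn*f[1],-sn*f[0]+c*f[1],f[2]],2),'w',round(s['grip_width'],1))
    return s
def to(pt):  # tool-frame shift (m) to put TIP at doser point
    s=env.sense(); R=Rt(s); t=d2w(P,pt)+[0,0,14]; return np.round(R.T@(t-s['tool_pos'])/1000,4)
E
python3 - <<'E'
from h import *
s=st(); R=Rt(); print(np.round(R,3))
for f in(1,-1): print(f,np.degrees(Ro.from_matrix(R.T@goal(f)).as_rotvec()))
print(to((-10,-50,130)), s['joint_pos'])
E
```

```text
t 1.3 doser xy -120.88 -764.67 tipz 218.68 F(dx,dy,z) [-0.82  0.75 -0.78] w 93.0
[[ 0.     0.266 -0.964]
 [-0.    -0.964 -0.266]
 [-1.     0.     0.   ]]
1 [-5.71238101e+01  3.36198195e-03 -3.78629368e-03]
-1 [ 1.22876190e+02 -4.43350772e-03 -3.93666583e-03]
[ 0.0886 -0.54   -0.4811] [-1.33977062e+00  1.15956806e-01  1.44158762e+00 -1.59954890e-05
  1.58396499e+00 -3.77722605e-02]
```

Request:
{"op": "apply_moves", "data": {"plan": [[255,0,-0.1,-0.09,-10,0,0],[255,0,-0.14,-0.125,-20,0,0],[255,0,-0.18,-0.16,-30,0,0],[255,0,-0.22,-0.195,-40,0,0],[255,0,-0.26,-0.23,-50,0,0]], "grip_force": 30}}

```text
time_s: 1.92
tool_pos: [317.3, -368.4, 232.8]
tool_rot: [0.384, 0.594, 0.383, -0.594]
contact_force: [1.0, 1.2, 0.9]
grip_width: 47.6
```

Run:
```python
from h import *
s=st(); R=Rt()
print(np.degrees(Ro.from_matrix(R.T@goal(1)).as_rotvec()),to((-10,-50,140)), s['joint_pos'])
```

```text
t 1.93 doser xy -74.04 -453.85 tipz 218.81 F(dx,dy,z) [0.57 1.48 0.93] w 47.6
[-6.81893111  0.01219071 -0.03318207] [ 0.0787  0.0156 -0.4086] [-9.12303799e-01 -3.04594068e-01  1.83289536e+00  1.20019039e-04
  1.61268651e+00 -4.88285934e-01]
```

Request:
{"op": "apply_moves", "data": {"plan": [[255,0,0.003,-0.06,-7.1,0,0],[255,0,0.006,-0.12,-7.1,0,0],[255,0,0.009,-0.18,-7.1,0,0],[255,0,0.012,-0.24,-7.1,0,0],[255,0,0.0156,-0.3,-7.1,0,0]]}}

```text
time_s: 2.55
tool_pos: [456.4, -102.0, 233.0]
tool_rot: [0.418, 0.57, 0.418, -0.57]
contact_force: [0.8, 0.0, 1.1]
grip_width: 1.4
```

Run:
```python
from h import *
s=st(); R=Rt()
print(np.degrees(Ro.from_matrix(R.T@goal(1)).as_rotvec()),to((-10,-50,120)), s['joint_pos'])
```

```text
t 2.55 doser xy -21.33 -157.97 tipz 219.04 F(dx,dy,z) [0.7  0.27 1.08] w 1.4
[-0.02165627  0.00010077 -0.06006533] [ 0.099   0.0112 -0.108 ] [-2.74348917e-01 -3.48725034e-01  1.86621797e+00 -3.41301767e-05
  1.62305194e+00  3.10272554e-02]
```

Request:
{"op": "apply_moves", "data": {"plan": [[255,0.02,0.005,-0.05,0,0,0],[255,0.06,0.01,-0.1,0,0,0],[255,0.115,0.0112,-0.108,0,0,0],[255,0.122,0.0112,-0.108,0,0,0],[255,0.122,0.0112,-0.108,0,0,0]]}}

```text
time_s: 3.18
tool_pos: [499.3, -4.8, 112.1]
tool_rot: [0.418, 0.57, 0.418, -0.57]
contact_force: [-0.6, 0.2, 0.6]
grip_width: 0.5
```

Run:
```python
from h import *
s=st();st(); print(to((-10,-50,90)))
p=cam('scene'); save(p,'s3.png',(250,130,350,230),6)
st();p=cam('top'); save(p,'t3.png',(230,180,350,270),6)
st()
```

```text
t 3.17 doser xy -9.57 -52.42 tipz 98.06 F(dx,dy,z) [-0.6   0.07  0.64] w 0.5
t 3.17 doser xy -9.57 -52.42 tipz 98.06 F(dx,dy,z) [-0.6   0.07  0.64] w 0.5
[ 0.0081 -0.0004 -0.0024]
t 3.23 doser xy -9.11 -52.46 tipz 98.91 F(dx,dy,z) [-0.41  0.57 -0.49] w 0.5
t 3.27 doser xy -8.92 -52.46 tipz 99.21 F(dx,dy,z) [-0.09  0.43  0.83] w 0.7
```

View pics/s3.png

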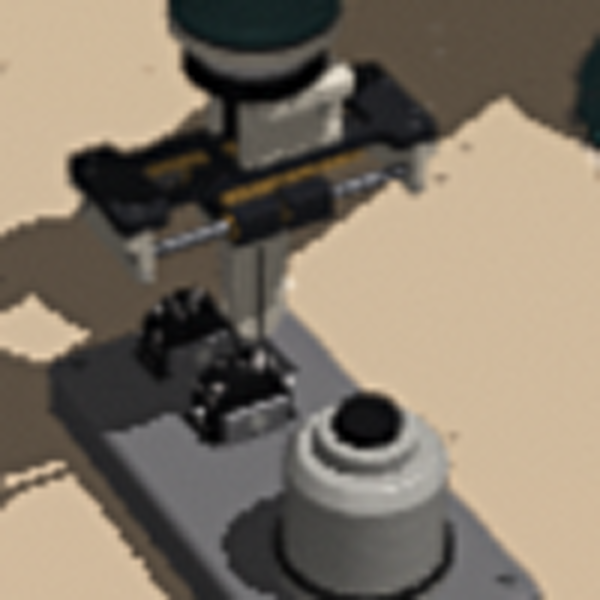

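View pics/t3.png

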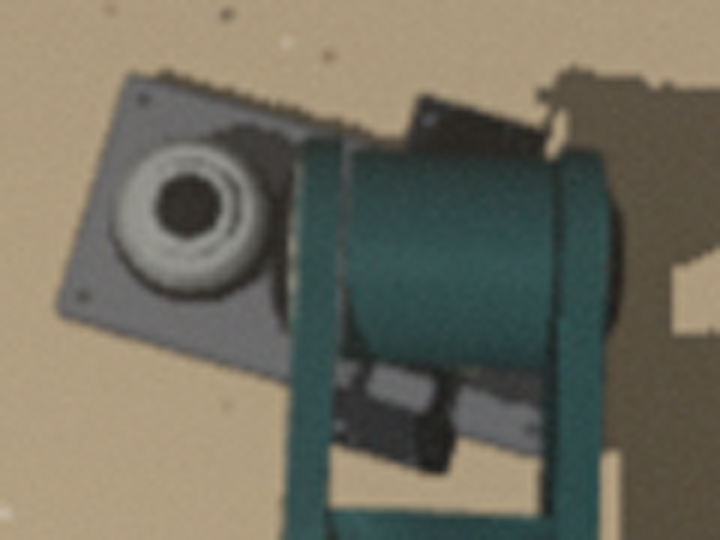

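Request:
{"op": "apply_moves", "data": {"plan": [[255,0.006,0.0,-0.0024,0,0,0],[255,0.01,0.0,-0.0024,0,0,0],[255,0.012,0.0,-0.0024,0,0,0],[255,0.012,0.0,-0.0024,0,0,0]]}}

```text
time_s: 3.78
tool_pos: [499.7, -2.0, 98.5]
tool_rot: [-0.418, -0.57, -0.418, 0.57]
contact_force: [0.1, 0.2, -0.2]
grip_width: 0.4
```

```bash
python3 -c "
from h import *
st()"
```

```text
t 3.77 doser xy -10.05 -49.63 tipz 84.53 F(dx,dy,z) [-0.    0.22 -0.24] w 0.4
```

Request:
{"op": "apply_moves", "data": {"plan": [[255,0.001,0.0,0,0,0,0],[255,0.002,0.0,0,0,0,0],[255,0.003,0,0,0,0,0]]}}

```text
time_s: 4.15
tool_pos: [499.8, -2.0, 95.6]
tool_rot: [0.418, 0.57, 0.418, -0.57]
contact_force: [0.3, -0.2, -0.6]
grip_width: 0.8
```

```bash
python3 -c "
from h import *
st()"
```

```text
t 4.15 doser xy -9.99 -49.57 tipz 81.59 F(dx,dy,z) [ 0.38 -0.1  -0.58] w 0.8
```

Request:
{"op": "apply_moves", "data": {"plan": [[255,0.001,0.0,0,0,0,0],[255,0.002,0.0,0,0,0,0],[255,0.003,0,0,0,0,0]]}}

```text
time_s: 4.53
tool_pos: [499.9, -2.0, 92.8]
tool_rot: [0.418, 0.57, 0.418, -0.57]
contact_force: [-1.7, -0.1, 3.3]
grip_width: 0.5
```

```bash
python3 -c "
from h import *
st()"
```

```text
t 4.53 doser xy -9.91 -49.55 tipz 78.8 F(dx,dy,z) [-1.62 -0.59  3.26] w 0.5
```

Request:
{"op": "apply_moves", "data": {"plan": [[255,0.0008,0.0,0,0,0,0],[255,0.0015,0.0,0,0,0,0],[255,0.0015,0,0,0,0,0]]}}

```text
time_s: 4.9
tool_pos: [500.0, -2.0, 91.7]
tool_rot: [0.418, 0.57, 0.418, -0.57]
contact_force: [-2.6, 0.8, 7.8]
grip_width: -0.0
```

```bash
python3 -c "
from h import *
st()"
```

```text
t 4.9 doser xy -9.83 -49.53 tipz 77.74 F(dx,dy,z) [-2.68 -0.01  7.81] w -0.0
```

Request:
{"op": "apply_moves", "data": {"plan": [[255,0.0005,0.0,0,0,0,0],[255,0.0007,0.003,0,0,0,0],[255,0.0007,0.006,0,0,0,0],[255,0.0007,0.009,0,0,0,0]]}}

```text
time_s: 5.4
tool_pos: [508.9, -4.7, 91.5]
tool_rot: [0.418, 0.571, 0.418, -0.57]
contact_force: [-3.5, 0.8, 11.3]
grip_width: -0.0
```

```bash
python3 -c "
from h import *
st()"
```

```text
t 5.4 doser xy -0.5 -49.47 tipz 77.54 F(dx,dy,z) [-3.55 -0.26 11.27] w -0.0
```

Request:
{"op": "apply_moves", "data": {"plan": [[255,0,0.003,0,0,0,0],[255,0,0.006,0,0,0,0],[255,0,0.0085,0,0,0,0],[255,0,0.0095,0,0,0,0]]}}

```text
time_s: 5.9
tool_pos: [518.0, -7.6, 91.5]
tool_rot: [0.418, 0.571, 0.418, -0.57]
contact_force: [-0.9, -1.1, 9.7]
grip_width: 0.9
```

```bash
python3 -c "
from h import *
st()
p=cam('scene'); save(p,'s4.png',(250,140,320,210),8)"
```

```text
t 5.9 doser xy 9.1 -49.48 tipz 77.46 F(dx,dy,z) [-0.52 -1.27  9.67] w 0.9
```

View pics/s4.png

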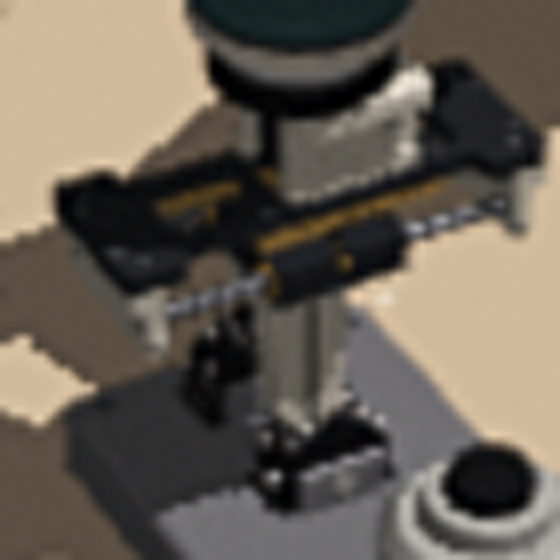

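Request:
{"op": "apply_moves", "data": {"plan": [[255,-0.006,0,0,0,0,0],[255,-0.006,-0.01,0,0,0,0],[255,-0.006,-0.0195,0,0,0,0],[255,-0.004,-0.0195,0,0,0,0],[255,-0.001,-0.0195,0,0,0,0]]}}

```text
time_s: 6.58
tool_pos: [498.7, -1.6, 91.5]
tool_rot: [0.418, 0.57, 0.418, -0.57]
contact_force: [-4.8, 1.4, 8.9]
grip_width: 0.5
```

Request:
{"op": "apply_moves", "data": {"plan": [[255,0,0,0,0,0,0],[255,0.001,0,0,0,0,0],[255,0.001,0,0,0,0,0]]}}

```text
time_s: 6.95
tool_pos: [498.9, -1.6, 90.9]
tool_rot: [-0.418, -0.57, -0.418, 0.57]
contact_force: [-6.1, 1.2, 10.3]
grip_width: 0.0
```

```bash
python3 -c "
from h import *
st()"
```

```text
t 6.95 doser xy -10.91 -49.5 tipz 76.91 F(dx,dy,z) [-6.16 -0.64 10.34] w 0.0
```

Request:
{"op": "apply_moves", "data": {"plan": [[255,-0.0003,0.002,0,0,0,0],[255,-0.0005,0.005,0,0,0,0],[255,-0.0005,0.008,0,0,0,0],[255,-0.0005,0.011,0,0,0,0],[255,-0.0005,0.013,0,0,0,0]]}}

```text
time_s: 7.58
tool_pos: [511.8, -5.7, 91.7]
tool_rot: [0.418, 0.57, 0.418, -0.57]
contact_force: [-2.6, 0.3, 11.1]
grip_width: 0.6
```

```bash
python3 -c "
from h import *
st()"
```

```text
t 7.58 doser xy 2.55 -49.48 tipz 77.68 F(dx,dy,z) [-2.59 -0.5  11.08] w 0.6
```

Request:
{"op": "apply_moves", "data": {"plan": [[255,-0.02,0,0,0,0,0],[255,-0.06,0,0.05,0,0,0],[255,-0.06,0,0.11,0,0,0],[255,-0.06,0,0.17,0,0,0],[255,-0.06,0,0.2,0,0,0]]}}

```text
time_s: 8.2
tool_pos: [450.2, -198.7, 152.0]
tool_rot: [0.418, 0.571, 0.417, -0.571]
contact_force: [0.6, -1.0, -0.1]
grip_width: 0.2
```

Run:
```python
from h import *
st()
ps=sheet('u2.png',H=(-3,0,3)); st()
import pickle; pickle.dump(ps,open('p1.pkl','wb'))
a=cv2.resize(ps['top']['img'][212:246,288:330,::-1],None,fx=9,fy=9,interpolation=cv2.INTER_CUBIC)
b=cv2.resize(ps['scene']['img'][172:206,265:305,::-1],None,fx=9,fy=9,interpolation=cv2.INTER_CUBIC)
cv2.imwrite('pics/z3.png',np.hstack([a,b]))
```

```text
t 8.2 doser xy 1.75 -252.09 tipz 137.96 F(dx,dy,z) [ 0.84 -0.78 -0.1 ] w 0.2
(574, 444, 3)
t 8.3 doser xy 1.91 -252.08 tipz 137.77 F(dx,dy,z) [ 0.43  0.62 -0.31] w 0.5
```

View pics/u2.png

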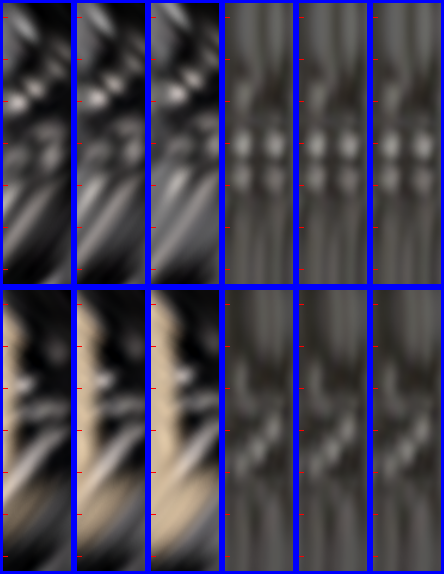

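View pics/z3.png

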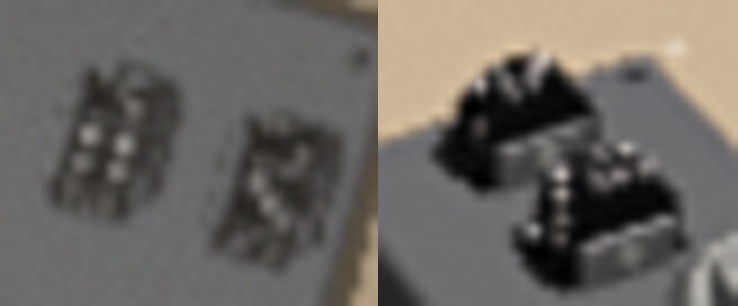

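Run:
```python
from h import *
st(); print(to((-4,-50,84)))
```

```text
t 8.3 doser xy 1.91 -252.08 tipz 137.77 F(dx,dy,z) [ 0.43  0.62 -0.31] w 0.5
[ 0.0537 -0.0067 -0.2021]
```

Request:
{"op": "apply_moves", "data": {"plan": [[255,0.0,-0.003,-0.05,0,0,0],[255,0.0,-0.006,-0.11,0,0,0],[255,0.0,-0.006,-0.17,0,0,0],[255,0.02,-0.006,-0.2,0,0,0],[255,0.052,-0.006,-0.2,0,0,0]]}}

```text
time_s: 8.93
tool_pos: [506.5, -1.1, 99.7]
tool_rot: [0.419, 0.57, 0.419, -0.569]
contact_force: [0.6, -1.0, 0.1]
grip_width: 0.4
```

Request:
{"op": "apply_moves", "data": {"plan": [[255,0,0,0,0,0,0],[255,0.003,0,0,0,0,0]]}}

```text
time_s: 9.18
tool_pos: [506.0, -3.7, 97.5]
tool_rot: [0.418, 0.571, 0.418, -0.57]
contact_force: [-0.8, -0.5, 0.9]
grip_width: 0.6
```

```bash
python3 -c "
from h import *
st()"
```

```text
t 9.18 doser xy -3.49 -49.37 tipz 83.47 F(dx,dy,z) [-0.64 -0.7   0.89] w 0.6
```

Request:
{"op": "apply_moves", "data": {"plan": [[255,0.0025,0,0,0,0,0],[255,0.004,0,0,0,0,0],[255,0.005,0,0,0,0,0],[255,0.005,0,0,0,0,0]]}}

```text
time_s: 9.68
tool_pos: [506.1, -4.0, 92.2]
tool_rot: [0.418, 0.571, 0.418, -0.57]
contact_force: [-1.0, 0.4, 8.7]
grip_width: 0.4
```

```bash
python3 -c "
from h import *
st()"
```

```text
t 9.68 doser xy -3.37 -49.64 tipz 78.24 F(dx,dy,z) [-1.11  0.09  8.67] w 0.4
```

Request:
{"op": "apply_moves", "data": {"plan": [[255,0.0005,0,0,0,0,0],[255,0.0005,0.002,0,0,0,0],[255,0.0005,0.004,0,0,0,0],[255,0.0005,0.006,0,0,0,0],[255,0.0005,0.006,0,0,0,0]]}}

```text
time_s: 10.3
tool_pos: [511.8, -5.8, 91.9]
tool_rot: [0.418, 0.571, 0.418, -0.57]
contact_force: [-2.1, 0.5, 10.1]
grip_width: 0.6
```

```bash
python3 -c "
from h import *
st()"
```

```text
t 10.3 doser xy 2.66 -49.64 tipz 77.88 F(dx,dy,z) [-2.1  -0.17 10.11] w 0.6
```

Request:
{"op": "apply_moves", "data": {"plan": [[255,-0.018,0,0,0,0,0],[255,-0.02,0.004,0.03,0,0,0],[255,-0.02,0.0058,0.0655,0,0,0],[255,-0.015,0.0058,0.0655,0,0,0],[255,-0.012,0.0058,0.0655,0,0,0]]}}

```text
time_s: 10.92
tool_pos: [497.2, -69.7, 102.8]
tool_rot: [0.418, 0.571, 0.418, -0.57]
contact_force: [-0.1, 0.3, -0.5]
grip_width: 0.4
```

Request:
{"op": "apply_moves", "data": {"plan": [[255,0.002,0,0,0,0,0],[255,0.003,0,0,0,0,0],[255,0.004,0,0,0,0,0]]}}

```text
time_s: 11.3
tool_pos: [497.2, -69.5, 98.4]
tool_rot: [-0.418, -0.57, -0.418, 0.57]
contact_force: [-0.1, -0.7, -0.3]
grip_width: 0.3
```

```bash
python3 -c "
from h import *
st()"
```

```text
t 11.3 doser xy 7.76 -114.73 tipz 84.43 F(dx,dy,z) [ 0.18 -0.73 -0.32] w 0.3
```

Request:
{"op": "apply_moves", "data": {"plan": [[255,0.001,0,0,0,0,0],[255,0.002,0,0,0,0,0],[255,0.003,0,0,0,0,0]]}}

```text
time_s: 11.68
tool_pos: [497.1, -69.8, 95.4]
tool_rot: [0.418, 0.57, 0.418, -0.57]
contact_force: [-0.3, 0.6, -0.1]
grip_width: 1.0
```

Request:
{"op": "apply_moves", "data": {"plan": [[255,0.001,0,0,0,0,0],[255,0.0015,0,0,0,0,0],[255,0.0015,0,0,0,0,0]]}}

```text
time_s: 12.05
tool_pos: [497.1, -69.8, 93.9]
tool_rot: [-0.418, -0.57, -0.418, 0.57]
contact_force: [-0.2, 0.0, -0.4]
grip_width: 0.5
```

Tip at 79.9 with no contact yet. Going on down.

Request:
{"op": "apply_moves", "data": {"plan": [[255,0.001,0,0,0,0,0],[255,0.002,0,0,0,0,0],[255,0.003,0,0,0,0,0]]}}

```text
time_s: 12.42
tool_pos: [497.2, -69.8, 91.2]
tool_rot: [0.418, 0.57, 0.418, -0.57]
contact_force: [-1.8, -0.2, 5.1]
grip_width: 0.7
```

Request:
{"op": "apply_moves", "data": {"plan": [[255,0.001,0,0,0,0,0],[255,0.0014,-0.002,0,0,0,0],[255,0.0014,-0.004,0,0,0,0]]}}

```text
time_s: 12.8
tool_pos: [494.3, -68.9, 90.7]
tool_rot: [0.419, 0.571, 0.417, -0.57]
contact_force: [2.7, -0.9, 9.1]
grip_width: 0.4
```

```bash
python3 -c "
from h import *
st()"
```

```text
t 12.8 doser xy 4.84 -115.05 tipz 76.69 F(dx,dy,z) [ 2.89 -0.06  9.12] w 0.4
```

Request:
{"op": "apply_moves", "data": {"plan": [[255,0.0003,-0.003,0,0,0,0],[255,0.0003,-0.006,0,0,0,0],[255,0.0003,-0.009,0,0,0,0],[255,0.0003,-0.012,0,0,0,0]]}}

```text
time_s: 13.3
tool_pos: [482.8, -65.3, 90.5]
tool_rot: [0.419, 0.571, 0.417, -0.57]
contact_force: [2.6, -1.3, 7.7]
grip_width: 0.3
```

```bash
python3 -c "
from h import *
st()"
```

```text
t 13.3 doser xy -7.23 -115.05 tipz 76.49 F(dx,dy,z) [ 2.93 -0.49  7.74] w 0.3
```

Request:
{"op": "apply_moves", "data": {"plan": [[255,-0.02,0,0,0,0,0],[255,-0.05,0,0.04,0,0,0],[255,-0.06,0,0.09,0,0,0],[255,-0.06,0,0.135,0,0,0],[255,-0.06,0,0.135,0,0,0]]}}

```text
time_s: 13.92
tool_pos: [440.5, -195.9, 150.3]
tool_rot: [0.417, 0.571, 0.417, -0.571]
contact_force: [-0.2, 0.5, -0.2]
grip_width: 0.5
```

Run:
```python
from h import *
ps=sheet('u3.png',H=(-3,0,3)); st()
import pickle; pickle.dump(ps,open('p2.pkl','wb'))
a=cv2.resize(ps['top']['img'][212:246,288:330,::-1],None,fx=9,fy=9,interpolation=cv2.INTER_CUBIC)
b=cv2.resize(ps['scene']['img'][172:206,265:305,::-1],None,fx=9,fy=9,interpolation=cv2.INTER_CUBIC)
cv2.imwrite('pics/z4.png',np.hstack([a,b]))
```

```text
(574, 444, 3)
t 14.03 doser xy -8.23 -250.18 tipz 135.85 F(dx,dy,z) [-0.06  0.55 -0.34] w 0.5
```

View pics/u3.png

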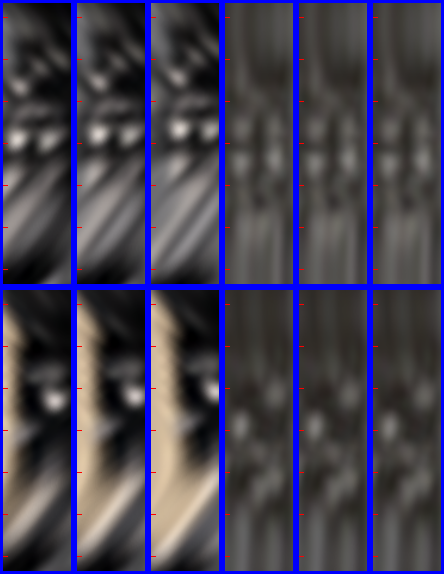

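View pics/z4.png

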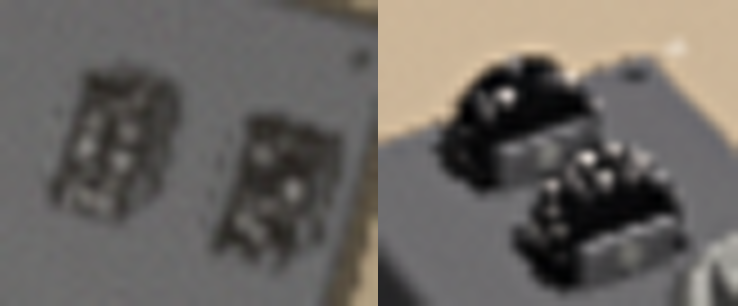

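Request:
{"op": "apply_moves", "data": {"plan": [[255,0.0,0.005,-0.05,0,0,0],[255,0.0,0.012,-0.1,0,0,0],[255,0.02,0.012,-0.135,0,0,0],[255,0.054,0.012,-0.135,0,0,0],[255,0.055,0.012,-0.135,0,0,0]]}}

```text
time_s: 14.65
tool_pos: [492.7, -66.9, 93.0]
tool_rot: [-0.418, -0.569, -0.42, 0.57]
contact_force: [-0.0, -0.2, -0.4]
grip_width: 0.7
```

Request:
{"op": "apply_moves", "data": {"plan": [[255,0.002,0,0,0,0,0],[255,0.004,0,0,0,0,0],[255,0.0055,0,0,0,0,0],[255,0.0055,0,0,0,0,0]]}}

```text
time_s: 15.15
tool_pos: [493.8, -68.9, 90.3]
tool_rot: [0.418, 0.571, 0.418, -0.57]
contact_force: [-3.2, 2.7, 9.8]
grip_width: 0.6
```

```bash
python3 -c "
from h import *
st()"
```

```text
t 15.15 doser xy 4.39 -115.18 tipz 76.33 F(dx,dy,z) [-3.88  1.65  9.84] w 0.6
```

Request:
{"op": "apply_moves", "data": {"plan": [[255,0.0002,-0.002,0,0,0,0],[255,0.0002,-0.004,0,0,0,0],[255,0.0002,-0.006,0,0,0,0],[255,0.0002,-0.007,0,0,0,0],[255,0.0002,-0.007,0,0,0,0]]}}

```text
time_s: 15.78
tool_pos: [487.7, -67.0, 90.5]
tool_rot: [0.419, 0.571, 0.417, -0.569]
contact_force: [3.1, 0.0, 8.8]
grip_width: 0.5
```

```bash
python3 -c "
from h import *
st()"
```

```text
t 15.78 doser xy -1.96 -115.2 tipz 76.54 F(dx,dy,z) [2.94 0.96 8.77] w 0.5
```

Request:
{"op": "apply_moves", "data": {"plan": [[255,-0.02,0,0,0,0,0],[255,-0.05,0,0.04,0,0,0],[255,-0.06,0,0.09,0,0,0],[255,-0.06,0,0.135,0,0,0],[255,-0.06,0,0.135,0,0,0]]}}

```text
time_s: 16.4
tool_pos: [445.2, -197.6, 150.0]
tool_rot: [0.417, 0.571, 0.417, -0.571]
contact_force: [0.6, 0.6, 0.5]
grip_width: 0.5
```

Run:
```python
from h import *
st()
L=[cam('top') for _ in range(6)]; S=[cam('scene') for _ in range(6)]
t=L[-1]; t['img']=np.mean([p['img'].astype(float) for p in L],0).round().astype(np.uint8)
s=S[-1]; s['img']=np.mean([p['img'].astype(float) for p in S],0).round().astype(np.uint8)
import pickle; pickle.dump((t,s),open('p3.pkl','wb'))
rows=[]
for y0,z in((-50,79.4),(-115,78.3)):
    r=[]
    for p in (s,t):
        u=unwrap(p,y0,z); g=cv2.resize(u,None,fx=3,fy=1.4)
        g=cv2.normalize(g[40:240].astype(float),None,0,255,cv2.NORM_MINMAX).astype(np.uint8)
        for a in (-60,-30,-0,30,60): cv2.line(g,(0,int((100-a)*1.4-40)),(8,int((100-a)*1.4-40)),(255,0,0),1)
        r.append(g)
    rows.append(np.hstack(r))
cv2.imwrite('pics/u4.png',np.vstack(rows)[:,:,::-1])
a=cv2.resize(t['img'][212:246,288:330,::-1],None,fx=9,fy=9,interpolation=cv2.INTER_CUBIC)
b=cv2.resize(s['img'][172:206,265:305,::-1],None,fx=9,fy=9,interpolation=cv2.INTER_CUBIC)
cv2.imwrite('pics/z5.png',np.hstack([a,b]))
st()
```

```text
t 16.4 doser xy -3.35 -252.52 tipz 135.99 F(dx,dy,z) [0.36 0.74 0.52] w 0.5
t 17.0 doser xy -3.24 -249.82 tipz 134.53 F(dx,dy,z) [ 0.2  -0.73 -0.33] w 0.4
```

View pics/u4.png

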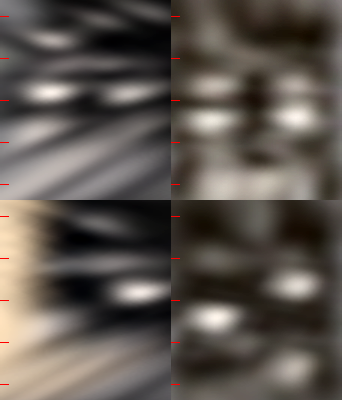

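View pics/z5.png

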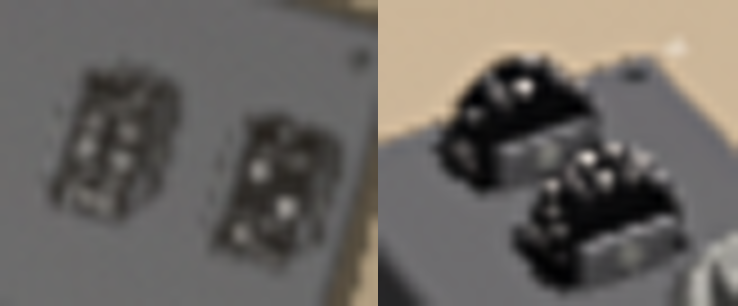

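Run:
```python
from h import *
import pickle
from scipy.optimize import least_squares
t,s=pickle.load(open('p3.pkl','rb')); 
sg=[(1,1),(1,-1),(-1,-1),(-1,1)]
def cen(p,uv,r,dark):
    g=cv2.cvtColor(p['img'],cv2.COLOR_RGB2GRAY).astype(float); u,v=uv
    for _ in range(5):
        ys,xs=np.mgrid[int(round(v))-r:int(round(v))+r+1,int(round(u))-r:int(round(u))+r+1]
        w=g[ys,xs]; b=np.median(w); w=np.clip((b-w if dark else w-b)-4,0,None)*np.exp(-((xs-u)**2+(ys-v)**2)/(2*1.5**2))
        if w.sum()==0: return None
        u,v=(w*xs).sum()/w.sum(),(w*ys).sum()/w.sum()
    return np.array([u,v])
Q={}
for n,p in(('top',t),('scene',s)):
    c=[cen(p,proj(p,d2w(P,(60*a,135*b,40))),3,True) for a,b in sg]
    print(n,[np.round(x,2).tolist() for x in c])
    f=lambda X:np.concatenate([proj(p,d2w(X,(60*a,135*b,40)))-q for (a,b),q in zip(sg,c)])
    r=least_squares(f,P); print(np.round(r.x,3),np.round(r.fun,2)); Q[n]=r.x
for n,p in(('top',t),('scene',s)):
  for nm,y0,z,dots in(('in',-50,79.4,[(11,-6),(11,6),(-12,-6),(-12,6)]),('out',-115,78.3,[(11,6),(-12,-6)])):
    for (a,y) in dots:
        ar=np.radians(a); q0=proj(p,d2w(P,(26*np.sin(ar),y0+y,z-26+26*np.cos(ar))))
        c=cen(p,q0,2,False)
        g=lambda X:proj(p,d2w(Q[n],(26*np.sin(X[0]),y0+X[1]*10,z-26+26*np.cos(X[0]))))-c
        r=least_squares(g,[ar,y/10]); print(n,nm,a,y,'->',np.round(np.degrees(r.x[0]),1),round(r.x[1]*10,1))
```

```text
top [[253.65, 195.83], [328.02, 218.08], [318.42, 251.41], [243.36, 228.91]]
[ 5.24472e+02  4.05440e+01 -3.06000e-01] [ 0.14  0.24 -0.21  0.04 -0.24 -0.17  0.31 -0.09]
scene [[301.15, 239.15], [262.28, 190.44], [293.04, 179.92], [333.94, 226.12]]
[ 5.24583e+02  4.33590e+01 -3.03000e-01] [-0.03 -0.13  0.05 -0.06 -0.11  0.07  0.09  0.13]
top in 11 -6 -> 8.9 -5.0
top in 11 6 -> -11.2 8.5
top in -12 -6 -> -16.1 -6.0
top in -12 6 -> -12.5 8.4
top out 11 6 -> 10.1 8.5
top out -12 -6 -> -14.1 -5.7
scene in 11 -6 -> 5.5 -5.6
scene in 11 6 -> 3.3 -3.3
scene in -12 -6 -> -24.0 -12.4
scene in -12 6 -> -44.6 -8.3
scene out 11 6 -> 8.0 7.7
scene out -12 -6 -> -26.8 -13.9
```

Both numbers read slightly to the -x side, about -2° to -3° in the top view and more in the scene view. I'll give each wheel a small +x nudge of about 1.2 mm, with the arm settled before contact.

Request:
{"op": "apply_moves", "data": {"plan": [[255,0.0,0.002,-0.05,0,0,0],[255,0.0,0.002,-0.1,0,0,0],[255,0.02,0.002,-0.135,0,0,0],[255,0.05,0.002,-0.135,0,0,0],[255,0.052,0.002,-0.135,0,0,0]]}}

```text
time_s: 17.62
tool_pos: [487.6, -66.5, 94.8]
tool_rot: [-0.418, -0.569, -0.419, 0.571]
contact_force: [-0.1, -0.1, 1.5]
grip_width: 0.5
```

Request:
{"op": "apply_moves", "data": {"plan": [[255,0,0,0,0,0,0],[255,0,0,0,0,0,0],[255,0,0,0,0,0,0],[255,0,0,0,0,0,0]]}}

```text
time_s: 18.12
tool_pos: [488.6, -67.3, 97.0]
tool_rot: [0.418, 0.57, 0.418, -0.57]
contact_force: [-0.2, -0.0, -0.1]
grip_width: 0.4
```

```bash
python3 -c "
from h import *
st()"
```

```text
t 18.12 doser xy -1.06 -115.21 tipz 82.97 F(dx,dy,z) [-0.23 -0.08 -0.11] w 0.4
```

Request:
{"op": "apply_moves", "data": {"plan": [[255,0.003,0,0,0,0,0],[255,0.005,0,0,0,0,0],[255,0.0065,0,0,0,0,0],[255,0.0073,0,0,0,0,0],[255,0.0073,0,0,0,0,0]]}}

```text
time_s: 18.75
tool_pos: [488.8, -67.2, 90.1]
tool_rot: [0.418, 0.57, 0.418, -0.57]
contact_force: [-3.2, 0.2, 10.7]
grip_width: 0.4
```

```bash
python3 -c "
from h import *
st()"
```

```text
t 18.75 doser xy -0.92 -115.08 tipz 76.09 F(dx,dy,z) [-3.1  -0.74 10.72] w 0.4
```

Request:
{"op": "apply_moves", "data": {"plan": [[255,0,0.0006,0,0,0,0],[255,0,0.0012,0,0,0,0],[255,0,0.0012,0,0,0,0]]}}

```text
time_s: 19.12
tool_pos: [490.0, -67.6, 90.1]
tool_rot: [0.418, 0.57, 0.418, -0.57]
contact_force: [-3.9, -0.4, 11.5]
grip_width: 0.7
```

```bash
python3 -c "
from h import *
st()"
```

```text
t 19.12 doser xy 0.32 -115.07 tipz 76.11 F(dx,dy,z) [-3.58 -1.6  11.54] w 0.7
```

Request:
{"op": "apply_moves", "data": {"plan": [[255,-0.014,0,0,0,0,0],[255,-0.016,-0.002,-0.03,0,0,0],[255,-0.016,-0.002,-0.0652,0,0,0],[255,-0.01,-0.002,-0.0652,0,0,0],[255,-0.008,-0.002,-0.0652,0,0,0]]}}

```text
time_s: 19.75
tool_pos: [507.1, -4.9, 96.9]
tool_rot: [-0.418, -0.57, -0.418, 0.57]
contact_force: [0.7, -0.6, -0.3]
grip_width: 0.1
```

Request:
{"op": "apply_moves", "data": {"plan": [[255,0,0,0,0,0,0],[255,0,0,0,0,0,0],[255,0,0,0,0,0,0]]}}

```text
time_s: 20.12
tool_pos: [507.4, -5.0, 97.4]
tool_rot: [0.418, 0.57, 0.418, -0.57]
contact_force: [0.2, -0.4, -0.3]
grip_width: 0.2
```

```bash
python3 -c "
from h import *
st()"
```

```text
t 20.12 doser xy -1.86 -50.19 tipz 83.43 F(dx,dy,z) [ 0.26 -0.29 -0.29] w 0.2
```

Request:
{"op": "apply_moves", "data": {"plan": [[255,0.002,0,0,0,0,0],[255,0.004,0,0,0,0,0],[255,0.0055,0,0,0,0,0],[255,0.0062,0,0,0,0,0],[255,0.0062,0,0,0,0,0]]}}

```text
time_s: 20.75
tool_pos: [507.6, -4.7, 91.8]
tool_rot: [0.418, 0.57, 0.418, -0.57]
contact_force: [-4.1, -0.9, 10.3]
grip_width: 0.5
```

```bash
python3 -c "
from h import *
st()"
```

```text
t 20.75 doser xy -1.75 -49.86 tipz 77.85 F(dx,dy,z) [-3.65 -2.11 10.33] w 0.5
```

Request:
{"op": "apply_moves", "data": {"plan": [[255,0,0.0006,0,0,0,0],[255,0,0.0013,0,0,0,0],[255,0,0.0013,0,0,0,0]]}}

```text
time_s: 21.12
tool_pos: [508.9, -5.2, 91.9]
tool_rot: [0.418, 0.57, 0.418, -0.57]
contact_force: [-2.9, -1.0, 10.0]
grip_width: 0.4
```

Request:
{"op": "apply_moves", "data": {"plan": [[255,-0.02,0,0,0,0,0],[255,-0.06,0,0.05,0,0,0],[255,-0.06,0,0.11,0,0,0],[255,-0.06,0,0.17,0,0,0],[255,-0.06,0,0.2,0,0,0]]}}

```text
time_s: 21.75
tool_pos: [447.5, -198.1, 152.2]
tool_rot: [0.418, 0.571, 0.417, -0.571]
contact_force: [-0.0, 0.4, -0.3]
grip_width: -0.2
```

Run:
```python
from h import *
st()
L=[cam('top') for _ in range(6)]; S=[cam('scene') for _ in range(4)]
t=L[-1]; t['img']=np.mean([p['img'].astype(float) for p in L],0).round().astype(np.uint8)
s=S[-1]; s['img']=np.mean([p['img'].astype(float) for p in S],0).round().astype(np.uint8)
import pickle; pickle.dump((t,s),open('p4.pkl','wb'))
rows=[]
for y0,z in((-50,79.4),(-115,78.3)):
    r=[]
    for p in (s,t):
        u=unwrap(p,y0,z); g=cv2.resize(u,None,fx=3,fy=1.4)
        g=cv2.normalize(g[40:240].astype(float),None,0,255,cv2.NORM_MINMAX).astype(np.uint8)
        for a in (-60,-30,-0,30,60): cv2.line(g,(0,int((100-a)*1.4-40)),(8,int((100-a)*1.4-40)),(255,0,0),1)
        r.append(g)
    rows.append(np.hstack(r))
cv2.imwrite('pics/u5.png',np.vstack(rows)[:,:,::-1])
a=cv2.resize(t['img'][212:246,288:330,::-1],None,fx=9,fy=9,interpolation=cv2.INTER_CUBIC)
b=cv2.resize(s['img'][172:206,265:305,::-1],None,fx=9,fy=9,interpolation=cv2.INTER_CUBIC)
cv2.imwrite('pics/z6.png',np.hstack([a,b]))
st(); print(to((0,85,160)))
```

```text
t 21.75 doser xy -0.98 -252.31 tipz 138.22 F(dx,dy,z) [-0.18  0.4  -0.32] w -0.2
t 22.25 doser xy -0.69 -249.15 tipz 137.14 F(dx,dy,z) [0.22 0.3  0.54] w 0.6
[-0.0228  0.0009 -0.3342]
```

View pics/u5.png

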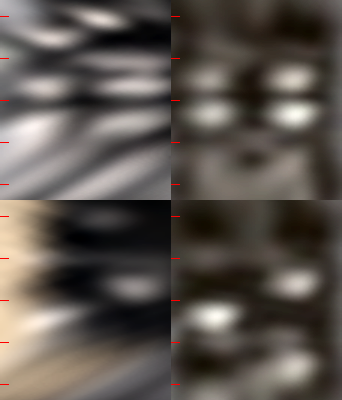

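View pics/z6.png

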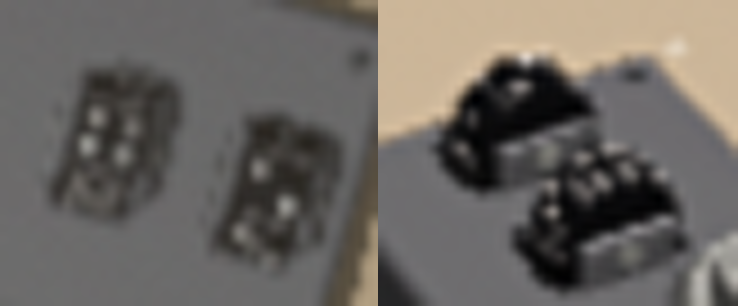

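Top view: inner 4 centred at about +1 to +2°, outer 2 at about 0 to -2°. Both are square at the top. Now the button.

Request:
{"op": "apply_moves", "data": {"plan": [[255,-0.03,0,-0.03,0,0,0],[255,-0.03,0.0009,-0.09,0,0,0],[255,-0.03,0.0009,-0.15,0,0,0],[255,-0.03,0.0009,-0.21,0,0,0],[255,-0.03,0.0009,-0.27,0,0,0]]}}

```text
time_s: 22.88
tool_pos: [530.7, 64.0, 181.3]
tool_rot: [0.418, 0.57, 0.418, -0.57]
contact_force: [0.7, -0.8, 1.1]
grip_width: 0.4
```

Request:
{"op": "apply_moves", "data": {"plan": [[255,0,0,-0.05,0,0,0],[255,0,0,-0.0642,0,0,0],[255,0.005,0,-0.0642,0,0,0],[255,0.015,0,-0.0642,0,0,0],[255,0.015,0,-0.0642,0,0,0]]}}

```text
time_s: 23.5
tool_pos: [549.2, 121.5, 164.9]
tool_rot: [-0.418, -0.57, -0.418, 0.571]
contact_force: [-0.5, 0.4, 0.3]
grip_width: 0.4
```

Run:
```python
from h import *
st()
p=cam('scene'); save(p,'s7.png',(260,120,350,230),6);st()
```

```text
t 23.5 doser xy 0.08 83.05 tipz 150.92 F(dx,dy,z) [-0.6   0.25  0.25] w 0.4
t 23.55 doser xy 0.28 83.24 tipz 151.59 F(dx,dy,z) [-0.57 -0.89  0.51] w 0.2
```

View pics/s7.png

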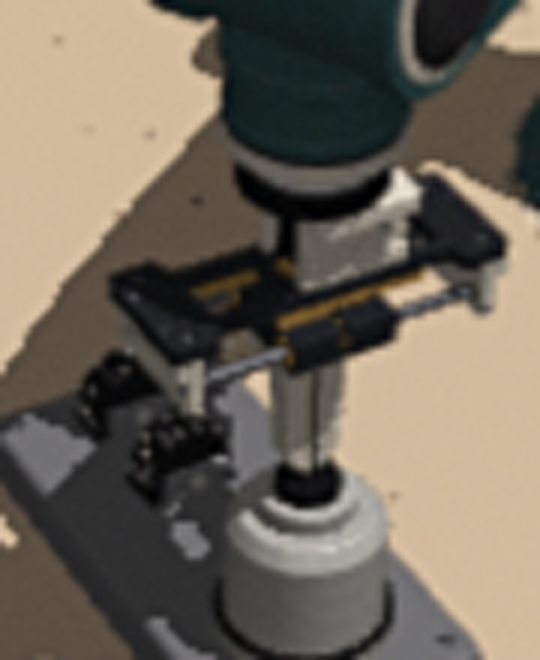

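Request:
{"op": "apply_moves", "data": {"plan": [[255,0.004,0,-0.001,0,0,0],[255,0.007,0,-0.001,0,0,0],[255,0.009,0,-0.001,0,0,0],[255,0.01,0,-0.001,0,0,0]]}}

```text
time_s: 24.05
tool_pos: [550.1, 123.5, 156.1]
tool_rot: [-0.418, -0.57, -0.418, 0.57]
contact_force: [-1.4, -1.8, 3.0]
grip_width: 0.2
```

Request:
{"op": "apply_moves", "data": {"plan": [[255,0.001,0,0,0,0,0],[255,0.002,0,0,0,0,0],[255,0.003,0,0,0,0,0]]}}

```text
time_s: 24.42
tool_pos: [550.1, 123.5, 153.2]
tool_rot: [-0.418, -0.57, -0.418, 0.57]
contact_force: [-2.1, -3.5, 3.9]
grip_width: 0.4
```

```bash
python3 -c "
from h import *
st()"
```

```text
t 24.43 doser xy 0.31 85.25 tipz 139.15 F(dx,dy,z) [-0.98 -3.95  3.92] w 0.4
```

Request:
{"op": "apply_moves", "data": {"plan": [[255,0.0005,0,0,0,0,0],[255,0.001,0,0,0,0,0],[255,0.001,0,0,0,0,0]]}}

```text
time_s: 24.8
tool_pos: [550.1, 123.5, 152.3]
tool_rot: [0.418, 0.57, 0.418, -0.57]
contact_force: [-2.2, -4.0, 5.0]
grip_width: 0.4
```

Request:
{"op": "apply_moves", "data": {"plan": [[255,0.0004,0,0,0,0,0],[255,0.0008,0,0,0,0,0],[255,0.0008,0,0,0,0,0]]}}

```text
time_s: 25.18
tool_pos: [550.2, 123.5, 152.1]
tool_rot: [0.418, 0.57, 0.418, -0.57]
contact_force: [-5.4, -4.3, 13.1]
grip_width: 0.4
```

The button has bottomed out: force jumped to 13 N with almost no further travel. Letting go.

Request:
{"op": "apply_moves", "data": {"plan": [[255,-0.006,0,0,0,0,0],[255,-0.03,0,0,0,0,0],[255,-0.06,0,0,0,0,0],[255,-0.06,0,0.06,0,0,0],[255,-0.06,0,0.12,0,0,0]]}}

```text
time_s: 25.8
tool_pos: [513.5, 8.6, 211.2]
tool_rot: [0.419, 0.57, 0.419, -0.57]
contact_force: [0.7, -1.7, 0.1]
grip_width: 0.4
```

Request:
{"op": "apply_moves", "data": {"plan": [[255,0,0,0.06,0,0,0],[255,0,0,0.12,0,0,0],[255,0,0,0.18,0,0,0],[255,0,0,0.22,0,0,0],[255,0,0,0.22,0,0,0]]}}

```text
time_s: 26.42
tool_pos: [447.2, -202.4, 211.0]
tool_rot: [0.417, 0.571, 0.417, -0.571]
contact_force: [-0.2, 1.1, -0.5]
grip_width: 0.3
```

Run:
```python
from h import *
st()
L=[cam('top') for _ in range(4)]; s=cam('scene')
t=L[-1]; t['img']=np.mean([p['img'].astype(float) for p in L],0).round().astype(np.uint8)
a=cv2.resize(t['img'][185:260,230:340,::-1],None,fx=4,fy=4,interpolation=cv2.INTER_CUBIC)
b=cv2.resize(s['img'][170:245,250:340,::-1],None,fx=4,fy=4,interpolation=cv2.INTER_CUBIC)
cv2.imwrite('pics/z7.png',np.hstack([a,b])); st()
```

```text
t 26.43 doser xy 0.02 -256.57 tipz 197.01 F(dx,dy,z) [-0.53  0.96 -0.5 ] w 0.3
t 26.68 doser xy 0.22 -253.63 tipz 197.18 F(dx,dy,z) [-0.47 -0.26 -0.58] w 0.5
```

View pics/z7.png

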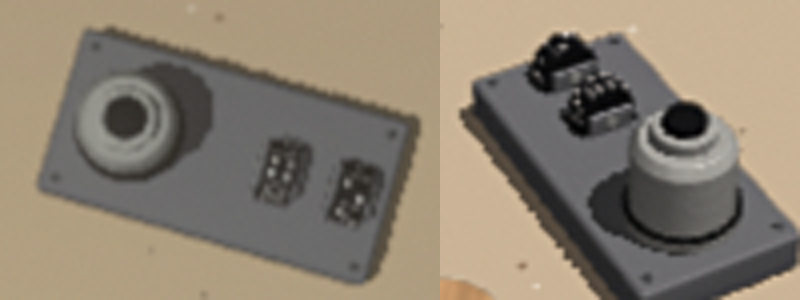

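The wheels still read 4 and 2, the button is back up, and the arm is clear of everything. Handing in.

```bash
python3 -c "
from h import *
print(env.close_job())"
```

```text
the job is handed in; nothing more can be done
None
```

The inner wheel is set to 4 and the outer wheel to 2. After both were set, I pressed the button on the cup fully down once and let go. I handed the job in at about 27 s.

- **Wheels:** In the top view after a final small nudge, the 4 sat about +1 to +2° from the top and the 2 about 0 to -2°. The scene camera disagreed before that nudge, reading about 4–8° toward -x. I trusted the top view because the scene view depends strongly on wheel height. I did not measure the scene view again after the nudge.
- **Forces:** The readings I took were about 8–12 N while pressing on the wheels, and 13 N vertical (about 15 N in total) when the button bottomed out. These are readings at the end of each move, not a continuous record.
- **Button:** It bottomed out clearly, with the force jumping from 5 to 13 N with almost no further travel. The last picture shows it back up.
- **Other items:** The arm kept clear of the other things on the counter, but I took no closing picture to check them.

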